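# Put the drawing stencil away in the drawer

## Task

The craft hour is over: put the long flat stencil, which is too thin to be picked up where it lies, away in the open drawer. Slide it towards the robot until its end sticks out well past the near edge of the low wooden riser, take it by that end, set it down flat on the drawer's floor without dropping it in, and push the drawer fully shut. Do not let the stencil fall onto the table, and leave the round stencil and the hand stamp on the riser where they are.

Things in the scene. Friction and masses are not known exactly. Their poses are not given: they have to be found in the camera images.
- strip: the long flat stencil: one rigid strip of grey plastic 130 x 55 x 3 mm, about 40 g, with a row of five round black marks that grow from one end to the other; it lies flat on the riser. Origin at the centre of its underside; its x axis runs along its length, y across its width, z up. For its position use stencil
- stencil (a point): centre of the long stencil, half-way through its thickness; axes as strip
- stencil_end (a point): middle of the stencil's short end with the smallest mark (65 mm from its centre, along its -x), half-way through the thickness. This is the end that faces the robot and the riser's near edge at the start, within 0.25 rad of the riser's own x
- riser_edge (a point): middle of the near (robot-side) top edge of the riser, a fixed low wooden shelf 240 mm deep, 300 mm wide, top 60 mm above the table, flat and without lips. x points from this edge back across the top, y along the edge to the left, z up; the edge runs 150 mm to each side. Nothing is in front of it; the stencil slides easily on the top (friction about 0.35)
- drawer_floor (a point): on the inner floor of the drawer of a small wooden chest (fixed, 320 mm deep, 260 wide, 100 high): middle of the floor's front end, against the front's inner face, about 22 mm above the table; moves with the drawer; x to the drawer's back, y left, z up. Inside, the drawer is 275 mm long (x), 218 wide (y), walls 56 mm high. The front is 21 mm thick and 66 mm high over the floor
- drawer_handle (a point): middle of the drawer's handle, a level steel bar 11 mm thick and 120 mm long (along y) that stands 35 mm off the drawer's front; about 62 mm above the table; moves with the drawer
- drawer (a joint): how far the drawer is open, m: 0 fully shut, 0.23 fully out; it opens towards the robot (chest's -x) and stays where it is left (about 1 N to move). The part of the drawer outside the chest is open to the sky: with the drawer out by q, the chest's body starts at x = q - 0.006 of drawer_floor
- disc: round flat stencil, grey plastic, 80 mm across, 3 mm thick, lying on the riser beside the long one; origin under its centre. Not to be handled
- stamp: small wooden hand stamp, 30 x 45 mm, 40 mm tall, at the back of the riser's top; origin under its centre. Not to be handled
Mind the look-alikes: they are no part of the job. What is shaped like the strip but pink is not meant.

How it is judged:
On the way, in this order (a step that is already met when the one before it is completed fails the run):
1. the stencil, lying on the riser, sticks out at least 20 mm past the riser's near edge (x of stencil_end in the frame of riser_edge below -0.02 m and x of stencil in the frame of riser_edge above 0 m and y of stencil in the frame of riser_edge between -0.15 and 0.15 m and z of stencil in the frame of riser_edge between -0.002 and 0.004 m and angle between stencil's own z axis and vertical below 0.06 rad), for 0.2 s.
2. the stencil is held in the fingers, at least 30 mm above the riser's top (z of stencil in the frame of riser_edge above 0.03 m and contact force between the fingers and strip above 0.3 N), for 0.1 s.
3. the stencil, still held, is inside the open drawer, its centre less than 30 mm above the drawer's floor (x of stencil in the frame of drawer_floor between 0.018 and 0.258 m and y of stencil in the frame of drawer_floor between -0.1 and 0.1 m and z of stencil in the frame of drawer_floor below 0.03 m and contact force between the fingers and strip above 0.3 N and value of joint drawer above 0.05 m), for 0.05 s.
At the end, for the whole second after the job is handed in: the long stencil lies flat (within 0.06 rad, centre less than 6 mm above the drawer's floor) and at rest inside the drawer, and the drawer is shut to within 8 mm (x of stencil in the frame of drawer_floor between 0.018 and 0.258 m and y of stencil in the frame of drawer_floor between -0.1 and 0.1 m and z of stencil in the frame of drawer_floor below 0.006 m and angle between stencil's own z axis and vertical below 0.06 rad and value of joint drawer below 0.008 m and linear speed of strip below 0.02 m/s); the robot touches nothing.
It fails at once if the stencil falls onto the table (its centre under 15 mm high) (height (world z) of stencil below 0.015 m).
It fails at once if the round stencil or the stamp is moved more than 30 mm (distance of any of disc, stamp from where it was at the start of the episode above 0.03 m).
It also fails if it takes over 72 s, if anything falls off the work surface, if the arm or the gripper's body presses on something with over 40 N, if the wrist force passes 120 N, or if a joint passes its speed limit or range.

## Robot

A 7-joint arm with a two-finger parallel gripper is mounted at the origin on the work surface. World frame = base frame: x ahead of the robot, y to its left, z up, the work surface at z = 0. Lengths are in m, angles in rad, forces in N, time in s.
With the tool pointing down it reaches from about 0.425 to 0.925 m from the base axis. Payload 6.8 kg.
Tool frame: the origin (TCP) lies on the centre line of the jaws, within the pads' length; the fingertips stand 8 mm ahead of it and the grasp point (between the pads) lies 11 mm behind it (r.finger_overhang is the distance from the TCP to the fingertips, in m); x points along the fingers, z is the direction in which the jaws open and shut, and the axes are right-handed (so a half turn about x gives the same grasp; the last joint's range is limited). The gripper opens to 85 mm and grips with 20 to 120 N. Pads are 22 mm wide; open, the fingers measure 114 mm over their backs; the gripper's body (76 mm by 85 mm) begins 54 mm behind the grasp point. The pads swing forward as they close: fully open they stand 13 mm farther back than shut.
Start: joints at [-1.224, 0.477, 0.022, 1.555, -0.011, 1.109, -0.083], TCP at [0.297, 0.606, 0.239] pointing down, gripper open.
Joint ranges: [-2.96, 2.96], [-0.34, 2.1], [-1.41, 1.46], [0.24, 2.44], [-1.37, 4.51], [0.17, 1.92], [-2.96, 2.96]. Speed limits (rad/s): [2.39, 2.39, 3.14, 3.14, 3.14, 3.14, 3.14].

## Interface

Orientations are given as a rotation vector (axis times angle).
In Python, from bench import r gives the robot as it stands. The module is installed in compiled form; this text tells all that it offers.
- The arm moves only by the tool play_rows, never from a script. Its argument "plan" is a list of rows, each a list of 5 numbers: the opening, from -1 (shut) to 1 (fully open), then the shift along the world's x, y, z in m, then the turn about the world's z in rad. A call has 1 to 10 rows; each row is the pose to reach, as a shift and turn from the pose commanded when the call began; what a row does not reach only later rows make up. A row lasts 1/10 s, in which the tool goes at most 50 mm and 8.59 degrees, less where a joint would pass 70% of its speed; a pose out of reach is approached as far as the arm can. A call with a gripper value outside its range is refused whole. The fingers move at their own pace and stop on an object; "force" is the grip in N (left out, the last holds). Time passes only in rows, so rows that repeat a pose let the fingers close. It gives the time, the measured TCP pose, the force and the opening at its end, in the units of the state.
- r.get_obs(): the state, without advancing time (a new reading comes with each control period).
- r.grab_frame(name): name is "scene" or "top"; returns a dict with "pixels" (480x640x3 uint8, blue, green, red), "z_map" (480x640 float32, m along the optical axis (not along the pixel's ray), 0 where there is no reading), "vfov" (degrees; the focal length in pixels is half the picture's height over the tangent of half this angle, whatever the lens; pixels are square), "cx", "cy" (the principal point, pixels), "D" ([k1, k2, p1, p2, k3] as OpenCV has them; the pictures are not rectified), "R" (3x3) and "t" (3): a world point X has camera coordinates R X + t. Camera axes: x right, y down, z forward; pixel columns grow to the right and rows downward; lengths in m; the calibration is good to about 2 mm. A picture is of the moment at which its call begins.
- r.hand_in(): hands the job in, once; it reports no verdict.
Trained networks look in a picture, given as the dict that the camera call returned (one of the last four; its "shot" number tells which), for a name from the list of things; names that differ only in an ending like _2 or _b are one class to them, and where a whole thing is asked for, a point or a joint stands for the part that bears it (a point fixed in the world has none). Each returns a list of dicts, best first, with "conf" (0 to 1); they miss things now and then, are a little off and sometimes report something else, mostly with a low value. They report only what shows in the picture. A call takes as long as a camera call. They do not tell look-alikes from the thing itself.
- r.outline_of(picture, label): "mask" (480x640 bool, what is visible of it) and "bbox" ([left, top, right, bottom] as shares, 0 to 1, of the picture: columns of its width, rows of its height, round what is visible of it).
- r.pinpoint(picture, label): "position" ([column, row] as shares, 0 to 1, of the picture: columns of its width, rows of its height: a listed point, or the origin of a listed thing).
The state is a dict: "clock": time; "joints": joint angles; "qvel": joint speeds; "tau": joint torques, N m; "tcp_pos": TCP position; "orientation": TCP orientation; "contact_force": force on the tool from outside, world axes, zero at the start; "moment": the same for the moment, N m; "grip_width": finger opening in m.
Only numpy, scipy, OpenCV 4.12 (cv2) and the standard library are available. Lean on these libraries where they do the work, as an engineer would, in place of code of your own. Each camera call takes 0.05 s, during which the arm holds its last target.

## Working session

There is one attempt and no reset: what is moved stays moved. The work goes in short steps, Python scripts to look and compute and a tool call to move; the robot and the scene stay as the last step left them, time stands still between calls to the robot, and variables do not carry over. Pictures are saved under pics/ and viewed, and the job is handed in when it is done.

Besides the shell and the picture viewer there is one more tool, called after "Call:" by a JSON object that holds its "fn" and its "kwargs", one argument or row to a line. play_rows: Moves the arm, as the interface text tells. Its arguments: {"type":"object","properties":{"plan":{"type":"array","items":{"type":"array","items":{"type":"number"}}},"force":{"type":"number"}},"required":["plan"]}

```bash
mkdir -p pics; cat > h.py <<'E'
from bench import r
import numpy as np, cv2
def K(p):
    f=240/np.tan(np.radians(p["vfov"])/2)
    return np.array([[f,0,p["cx"]],[0,f,p["cy"]],[0,0,1.]])
def ray(p,uv):
    q=cv2.undistortPoints(np.array(uv,float).reshape(-1,1,2),K(p),np.array(p["D"],float)).reshape(-1,2)
    return np.c_[q,np.ones(len(q))]
def onplane(p,uv,z):
    d=ray(p,uv)@np.array(p["R"]); c=-np.array(p["R"]).T@np.array(p["t"])
    return c+d*((z-c[2])/d[:,2])[:,None]
def bydepth(p,uv):
    uv=np.array(uv,float).reshape(-1,2); d=ray(p,uv)
    z=np.array([p["z_map"][int(round(v)),int(round(u))] for u,v in uv])
    return (d*z[:,None]-np.array(p["t"]))@np.array(p["R"])
def proj(p,X):
    return cv2.projectPoints(np.array(X,float).reshape(-1,3),cv2.Rodrigues(np.array(p["R"],float))[0],np.array(p["t"],float),K(p),np.array(p["D"],float))[0].reshape(-1,2)
E
python3 - <<'E'
from h import *
o=r.get_obs();print(o["tcp_pos"],o["orientation"],o["grip_width"],o["clock"],r.finger_overhang)
for n in("scene","top"):
    p=r.grab_frame(n);cv2.imwrite(f"pics/{n}0.png",p["pixels"]);print(n,p["D"],p["vfov"],-np.array(p["R"]).T@p["t"])
    for l in("strip","disc","stamp","drawer"):
        for q in r.outline_of(p,l)[:3]:print(l,q["conf"],np.array(q["bbox"])*[640,480,640,480])
    for l in("stencil","stencil_end","riser_edge","drawer_floor","drawer_handle","disc","stamp"):
        for q in r.pinpoint(p,l)[:3]:
            uv=np.array(q["position"])*[640,480];print(l,q["conf"],uv,bydepth(p,uv))
print(r.get_obs()["clock"])
E
```

```text
[0.29624317 0.6058761  0.23830446] [-0.86914448  1.39219803  0.86736706] 0.0854858238264623 0.0 0.008
scene [-0.07520503  0.          0.          0.          0.        ] 42.069204450766506 [1.18892446 0.13167636 0.89190533]
strip 0.68 [472.832 280.704 505.792 354.816]
strip 0.63 [433.792 193.008 492.416 243.504]
disc 0.65 [373.824 294.48  423.488 337.2  ]
stamp 0.7 [436.8   352.224 465.28  375.408]
drawer 0.78 [ 94.976 215.712 265.088 326.112]
stencil 0.93 [461.312 220.176] [[0.31566578 0.27581495 0.00219752]]
stencil 0.74 [492.416 317.616] [[0.58544375 0.31655978 0.06143301]]
stencil_end 0.8 [489.088 285.696] [[0.52059953 0.31282845 0.06169387]]
stencil_end 0.67 [486.976 233.712] [[0.34415478 0.32550599 0.00131986]]
riser_edge 0.85 [432.512 255.888] [[ 4.14195390e-01  2.22380545e-01 -1.76071957e-04]]
drawer_floor 0.69 [189.376 255.6  ] [[ 0.49352355 -0.2216852   0.02007427]]
drawer_handle 0.7 [196.288 217.104] [[ 0.4397895  -0.21603147  0.06746442]]
drawer_handle 0.23 [449.792 366.096] [[0.69199925 0.24764905 0.07335357]]
disc 0.84 [395.072 314.688] [[0.6007117  0.1599756  0.0606955
[... 341 characters left out ...]
152.784 242.688 167.088]
drawer 0.85 [373.504 154.176 493.312 273.408]
stencil 0.93 [216.704 324.192] [[0.30599314 0.27910575 0.00209794]]
stencil 0.64 [198.976 200.688] [[0.58485835 0.32406721 0.06012172]]
stencil_end 0.72 [199.808 229.008] [[0.51887994 0.31736642 0.06077318]]
riser_edge 0.84 [242.176 251.712] [[0.47067543 0.21913753 0.05242334]]
drawer_handle 0.63 [436.992 271.296] [[ 0.43510414 -0.21654173  0.0708114 ]]
drawer_handle 0.56 [234.496 161.28 ] [[0.67649723 0.244879   0.07272181]]
disc 0.58 [267.776 197.616] [[0.59454828 0.16524755 0.06380176]]
disc 0.37 [201.024 228.   ] [[0.52032568 0.31332023 0.06620259]]
stamp 0.81 [231.808 160.608] [[0.67698378 0.25057065 0.07589453]]
1.2
```

View pics/scene0.png

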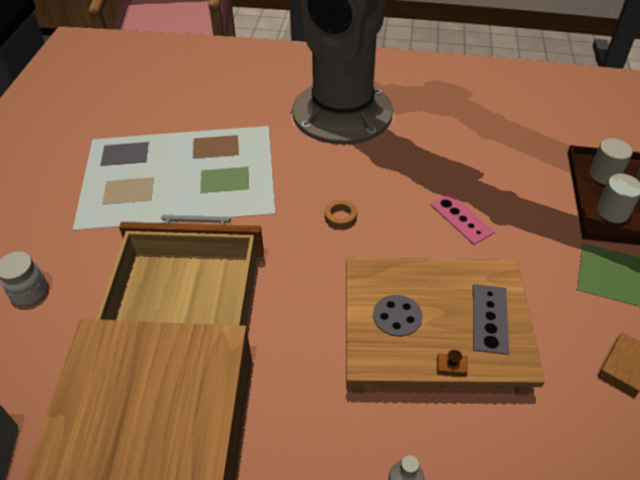

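View pics/top0.png

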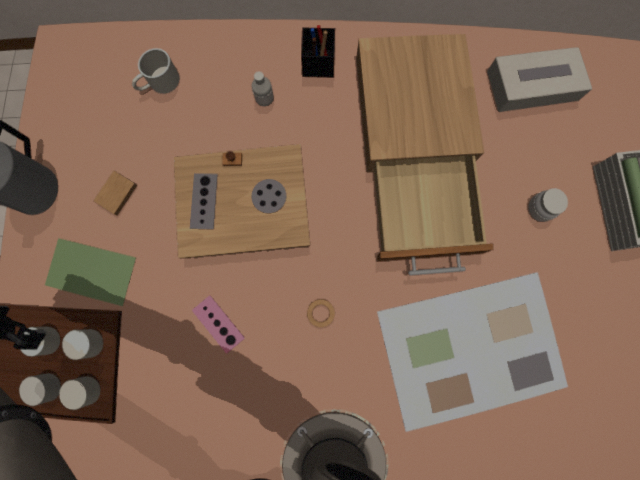

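The grey strip lies on the riser at about (203,202) in the top view and (490,318) in the scene view. The pink one on the table is the look-alike. The drawer is open at top (432,205), and its handle bar is at (437,270). Next I'll measure the exact geometry.

```bash
python3 - <<'E'
from h import *
for n in("scene","top"):
    p=r.grab_frame(n)
    print(n)
    for q in r.outline_of(p,"strip")[:2]:
        m=q["mask"].astype(np.uint8);c=max(cv2.findContours(m,0,1)[0],key=len).reshape(-1,2)
        w=onplane(p,c,0.063)
        (cx,cy),wh,a=cv2.minAreaRect((w[:,:2]*1000).astype(np.float32));print("strip",q["conf"],cx,cy,wh,a,w[:,:2].mean(0))
        b=cv2.boxPoints(((cx,cy),wh,a));print(b.round(1).tolist())
    for l in("disc","stamp"):
        q=r.outline_of(p,l)[0];ys,xs=np.nonzero(q["mask"]);print(l,onplane(p,np.c_[xs,ys],0.063 if l=="disc" else .08).mean(0))
    # height map
    H=np.zeros((480,640,3)); uv=np.stack(np.meshgrid(np.arange(640),np.arange(480)),-1).reshape(-1,2)
    W=bydepth(p,uv).reshape(480,640,3); z=p["z_map"]
    np.save(f"W_{n}.npy",W)
    X,Y,Z=W[...,0],W[...,1],W[...,2]
    m=(abs(Z-.061)<.008)&(X>.4)&(X<.8)&(Y>.0)&(Y<.5)&(z>0)
    m=cv2.morphologyEx(m.astype(np.uint8),cv2.MORPH_OPEN,np.ones((3,3)))
    c=max(cv2.findContours(m,0,1)[0],key=cv2.contourArea).reshape(-1,2)
    w=onplane(p,c,.06);R=cv2.minAreaRect((w[:,:2]*1000).astype(np.float32));print("riser",R,cv2.boxPoints(R).round(1).tolist(), np.median(Z[m>0]))
    m=(abs(Z-.1)<.008)&(X>.4)&(Y<-.05)&(Y>-.5)&(z>0)
    m=cv2.morphologyEx(m.astype(np.uint8),cv2.MORPH_OPEN,np.ones((3,3)))
    c=max(cv2.findContours(m,0,1)[0],key=cv2.contourArea).reshape(-1,2)
    w=onplane(p,c,.1);R=cv2.minAreaRect((w[:,:2]*1000).astype(np.float32));print("chest",R,cv2.boxPoints(R).round(1).tolist(), np.median(Z[m>0]))
    m=(abs(Z-.022)<.008)&(X>.4)&(Y<-.05)&(Y>-.5)&(z>0)
    m=cv2.morphologyEx(m.astype(np.uint8),cv2.MORPH_OPEN,np.ones((3,3)))
    c=max(cv2.findContours(m,0,1)[0],key=cv2.contourArea).reshape(-1,2)
    w=onplane(p,c,.022);R=cv2.minAreaRect((w[:,:2]*1000).astype(np.float32));print("floor",R,cv2.boxPoints(R).round(1).tolist(), np.median(Z[m>0]))
    m=(Z>.075)&(Z<.097)&(X>.38)&(X<.55)&(Y<-.05)&(Y>-.4)&(z>0)
    m=cv2.morphologyEx(m.astype(np.uint8),cv2.MORPH_OPEN,np.ones((2,2)))
    c=max(cv2.findContours(m,0,1)[0],key=cv2.contourArea).reshape(-1,2)
    w=onplane(p,c,.088);R=cv2.minAreaRect((w[:,:2]*1000).astype(np.float32));print("front",R,cv2.boxPoints(R).round(1).tolist(), np.median(Z[m>0]))
E
```

```text
scene
strip 0.72 586.3936767578125 312.85174560546875 (55.76266860961914, 134.52352905273438) 89.44097137451172 [0.58887576 0.31222816]
[[518.9000244140625, 285.6000061035156], [653.4000244140625, 284.29998779296875], [653.9000244140625, 340.1000061035156], [519.4000244140625, 341.3999938964844]]
strip 0.72 368.4486389160156 266.0294494628906 (121.78573608398438, 53.60198211669922) 42.01118469238281 [0.36944354 0.26800123]
[[305.29998779296875, 245.1999969482422], [341.1000061035156, 205.39999389648438], [431.6000061035156, 286.8999938964844], [395.79998779296875, 326.70001220703125]]Traceback (most recent call last):
  File "<stdin>", line 11, in <module>
IndexError: list index out of range
```

```bash
python3 - <<'E'
from h import *
p=r.grab_frame("top")
a=p["pixels"];cv2.imwrite("pics/c1.png",cv2.resize(a[140:270,165:320],None,fx=5,fy=4.6,interpolation=cv2.INTER_CUBIC)); cv2.imwrite("pics/c2.png",cv2.resize(a[140:290,355:505],None,fx=4,fy=4))
o=r.get_obs();print(o["tcp_pos"],cv2.Rodrigues(o["orientation"])[0].round(3))
E
```

```text
[0.2965399  0.60640597 0.23930917] [[-0.    -0.898  0.439]
 [ 0.     0.439  0.898]
 [-1.     0.     0.   ]]
```

```bash
cat > m.py <<'E'
from h import *
def rect(p,m,z):
    m=cv2.morphologyEx(m.astype(np.uint8),cv2.MORPH_OPEN,np.ones((3,3)))
    c=max(cv2.findContours(m,0,1)[0],key=cv2.contourArea).reshape(-1,2)
    w=onplane(p,c,z);R=cv2.minAreaRect((w[:,:2]*1000).astype(np.float32))
    return np.round(R[0],1),np.round(R[1],1),round(R[2],1),cv2.boxPoints(R).round(1).tolist()
E
python3 - <<'E'
from m import *
for n in("scene","top"):
    p=r.grab_frame(n)
    print(n)
    for l in ("strip","disc","stamp"):
      for q in r.outline_of(p,l)[:1]: print(l,q["conf"],rect(p,q["mask"],.08 if l=="stamp" else .063))
    uv=np.stack(np.meshgrid(np.arange(640),np.arange(480)),-1).reshape(-1,2)
    z=p["z_map"]
    X,Y,Z=np.moveaxis(bydepth(p,uv).reshape(480,640,3),-1,0)
    for name,zz,t,b in (("riser",.06,.008,(.4,.8,.0,.5)),("chest",.1,.008,(.4,1.2,-.5,-.05)),("floor",.022,.008,(.4,.8,-.5,-.05)),("front",.088,.01,(.38,.55,-.45,-.05)),("handle",.066,.012,(.38,.47,-.35,-.05))):
        m=(abs(Z-zz)<t)&(X>b[0])&(X<b[1])&(Y>b[2])&(Y<b[3])&(z>0)
        if m.sum()<30: print(name,"none");continue
        print(name,rect(p,m,zz),np.median(Z[m]))
E
```

```text
scene
strip 0.92 (array([587.2, 312. ]), array([ 56.5, 133.5]), 88.7, [[519.7999877929688, 285.29998779296875], [653.2000122070312, 282.29998779296875], [654.5, 338.79998779296875], [521.0999755859375, 341.79998779296875]])
disc 0.93 (array([600.4, 163.7]), array([80.4, 79.9]), 7.9, [[555.0999755859375, 197.8000030517578], [566.0999755859375, 118.5999984741211], [645.7000122070312, 129.6999969482422], [634.7000122070312, 208.8000030517578]])
stamp 0.71 (array([688.3, 250.6]), array([45.9, 46.1]), 1.7, [[664.7000122070312, 273.0], [666.0999755859375, 226.8000030517578], [711.9000244140625, 228.1999969482422], [710.5999755859375, 274.29998779296875]])
riser (array([593.7, 229.9]), array([244.1, 299.4]), 7.0, [[454.29998779296875, 363.70001220703125], [490.70001220703125, 66.5], [733.0, 96.19999694824219], [696.5999755859375, 393.29998779296875]]) 0.06023188362816848
chest (array([ 819. , -182.1]), array([255.3, 261.8]), 5.4, [[679.7000122070312, -63.70000076293945], [704.0999755859375, -324.3999938964844], [958.2999877929688, -300.6000061035156], [933.9000244140625, -39.900001525878906
[... 1714 characters left out ...]
98474121094]]) 0.09985953462848161
floor (array([ 607.1, -207.2]), array([214.5, 215.1]), 5.5, [[490.0, -110.4000015258789], [510.6000061035156, -324.5], [724.0999755859375, -303.8999938964844], [703.5, -89.9000015258789]]) 0.02197726358703276
front (array([ 480.8, -213.3]), array([ 20.5, 253.5]), 5.4, [[458.6000061035156, -88.0999984741211], [482.6000061035156, -340.3999938964844], [502.8999938964844, -338.5], [479.0, -86.0999984741211]]) 0.08673955804225666
handle (array([ 447.5, -216.8]), array([ 40.1, 129.1]), 1.2, [[426.0, -152.6999969482422], [428.79998779296875, -281.79998779296875], [468.8999938964844, -280.8999938964844], [466.1000061035156, -151.8000030517578]]) 0.06616250993312355
```

View pics/c1.png

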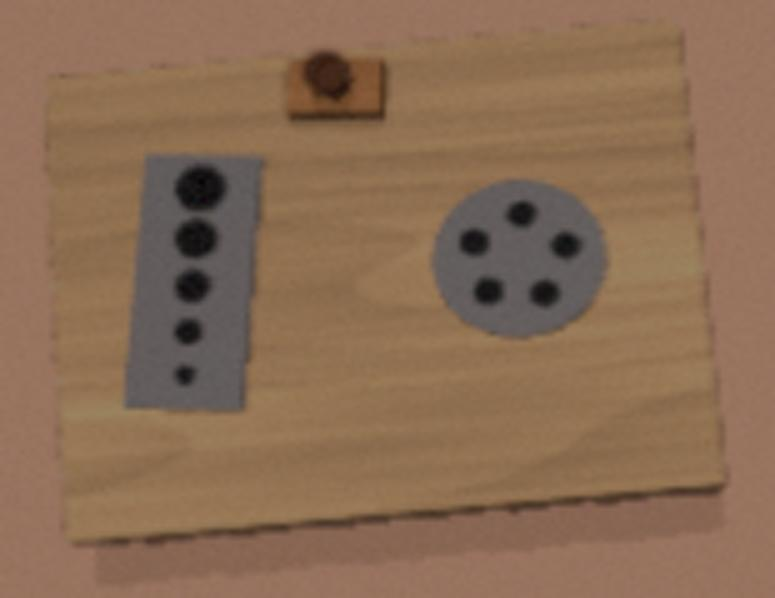

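View pics/c2.png

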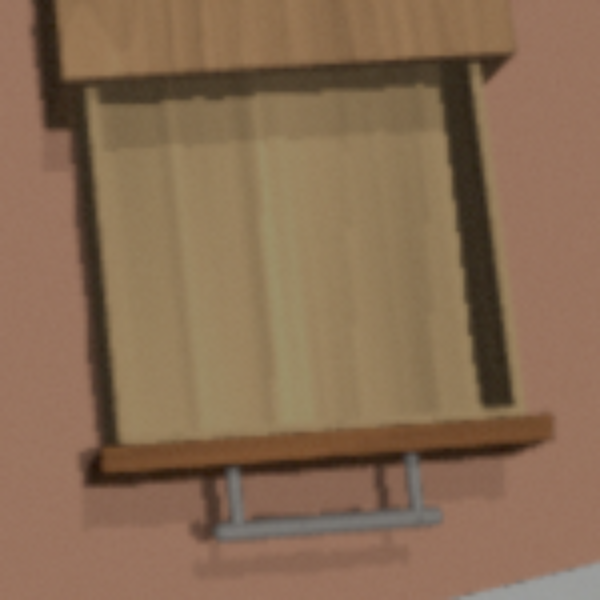

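Call:
{"fn": "play_rows", "kwargs": {
  "plan": [
    [-1, 0.03, -0.03, 0, 0.05],
    [-1, 0.065, -0.06, 0, 0.1],
    [-1, 0.1, -0.095, 0, 0.15],
    [-1, 0.135, -0.13, 0, 0.2],
    [-1, 0.17, -0.165, -0.02, 0.25],
    [-1, 0.205, -0.2, -0.04, 0.3],
    [-1, 0.24, -0.235, -0.07, 0.35],
    [-1, 0.275, -0.265, -0.1, 0.4],
    [-1, 0.303, -0.294, -0.13, 0.432],
    [-1, 0.303, -0.294, -0.14, 0.432]
  ],
  "force": 40
}}

```text
clock: 2.8
tcp_pos: [0.6028, 0.3067, 0.0975]
orientation: [-1.191, 1.224, 1.186]
contact_force: [0.2, -0.4, 0.5]
grip_width: -0.0002
```

```bash
python3 - <<'E'
from h import *
o=r.get_obs();print(o["tcp_pos"],cv2.Rodrigues(o["orientation"])[0].round(3).tolist(),o["contact_force"])
for n in ("scene","top"):
    p=r.grab_frame(n)
    a=p["pixels"].copy();u=proj(p,o["tcp_pos"]-[0,0,.008])[0];print(u)
    cv2.circle(a,tuple(int(x) for x in u.round()),2,(0,0,255),-1)
    x,y=(340,180) if n=="scene" else (130,120)
    cv2.imwrite(f"pics/a1{n}.png",cv2.resize(a[y:y+220,x:x+260],None,fx=2.7,fy=2.7))
E
```

```text
[0.60276485 0.30666516 0.09754211] [[0.001, -1.0, 0.028], [-0.003, 0.028, 1.0], [-1.0, -0.001, -0.003]] [ 0.24014441 -0.44847975  0.46963009]
[490.02589844 315.73152798]
[203.9597772  190.02634211]
```

View pics/a1scene.png

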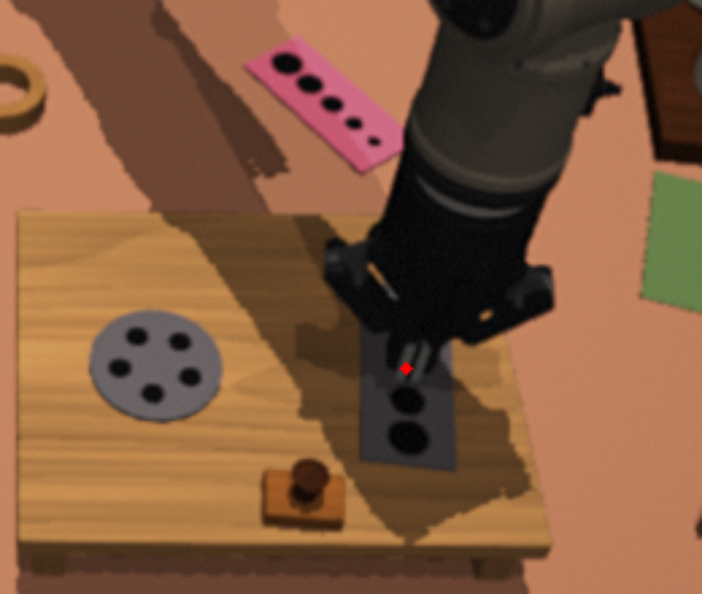

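The projected fingertip (red dot) matches the real fingertips, which are over the strip just behind its middle. I'll lower them onto it.

Call:
{"fn": "play_rows", "kwargs": {
  "plan": [
    [-1, 0, 0, -0.015, 0],
    [-1, 0, 0, -0.022, 0],
    [-1, 0, 0, -0.024, 0],
    [-1, 0, 0, -0.025, 0],
    [-1, 0, 0, -0.026, 0],
    [-1, 0, 0, -0.026, 0]
  ]
}}

```text
clock: 3.5
tcp_pos: [0.5996, 0.3128, 0.0738]
orientation: [-1.193, 1.219, 1.192]
contact_force: [-0.2, 0.3, -0.3]
grip_width: 0.0003
```

Call:
{"fn": "play_rows", "kwargs": {
  "plan": [
    [-1, 0, 0, -0.001, 0],
    [-1, 0, 0, -0.002, 0],
    [-1, 0, 0, -0.003, 0],
    [-1, 0, 0, -0.003, 0],
    [-1, 0, 0, -0.003, 0]
  ]
}}

```text
clock: 4.0
tcp_pos: [0.5997, 0.3125, 0.0712]
orientation: [-1.192, 1.219, 1.192]
contact_force: [-2.1, -0.4, 5.6]
grip_width: 0.0002
```

Call:
{"fn": "play_rows", "kwargs": {
  "plan": [
    [-1, -0.005, 0, -0.0005, 0],
    [-1, -0.012, 0, -0.0005, 0],
    [-1, -0.02, 0, -0.0005, 0],
    [-1, -0.028, 0, -0.0005, 0],
    [-1, -0.036, 0, -0.0005, 0],
    [-1, -0.044, 0, -0.0005, 0],
    [-1, -0.052, 0, -0.0005, 0],
    [-1, -0.06, 0, -0.0005, 0],
    [-1, -0.06, 0, -0.0005, 0]
  ]
}}

```text
clock: 4.9
tcp_pos: [0.5396, 0.3131, 0.0712]
orientation: [-1.192, 1.218, 1.192]
contact_force: [-1.4, -0.4, 8.2]
grip_width: -0.0001
```

```bash
cat > look.py <<'E'
import sys
from m import *
tag=sys.argv[1]
o=r.get_obs();print(o["clock"],o["tcp_pos"],o["contact_force"],o["grip_width"])
for n in sys.argv[2:]:
    p=r.grab_frame(n)
    for q in r.outline_of(p,"strip")[:2]: print(n,q["conf"],rect(p,q["mask"],.063))
    for l in("stencil","stencil_end"):
        for q in r.pinpoint(p,l)[:2]: print(l,q["conf"],onplane(p,np.array(q["position"])*[640,480],.0615)[0].round(4))
    cv2.imwrite(f"pics/{tag}{n}.png",p["pixels"])
E
python3 look.py b1 scene top
```

```text
4.9 [0.53959285 0.3131224  0.07115192] [-1.36974349 -0.4389464   8.23537256] -0.00010964845857087491
scene 0.79 (array([368. , 266.6]), array([125.9,  57. ]), 38.1, [[300.8999938964844, 250.3000030517578], [336.0, 205.39999389648438], [435.1000061035156, 283.0], [399.8999938964844, 327.8999938964844]])
scene 0.73 (array([555.8, 313.4]), array([55.2, 76.1]), 87.7, [[516.5999755859375, 287.3999938964844], [592.7000122070312, 284.29998779296875], [594.9000244140625, 339.5], [518.7999877929688, 342.5]])
stencil 0.92 [0.5283 0.313  0.0615]
stencil 0.63 [0.3649 0.2686 0.0615]
stencil_end 0.75 [0.411  0.3045 0.0615]
stencil_end 0.61 [0.4598 0.3189 0.0615]
top 0.72 (array([289.9, 224.8]), array([56.6, 30.9]), 2.7, [[260.8999938964844, 238.89999389648438], [262.3999938964844, 208.0], [318.8999938964844, 210.6999969482422], [317.3999938964844, 241.5]])
top 0.52 (array([509.6, 298.5]), array([46. , 20.7]), 3.6, [[486.0, 307.3999938964844], [487.29998779296875, 286.79998779296875], [533.2999877929688, 289.70001220703125], [531.9000244140625, 310.29998779296875]])
stencil 0.52 [0.3098 0.2666 0.0615]
stencil_end 0.6 [0.456  0.3151 0.0615]
```

The far end moved 60 mm, the same as the tool, so nothing slipped. I'll slide it another 45 mm.

Call:
{"fn": "play_rows", "kwargs": {
  "plan": [
    [-1, -0.006, 0, 0, 0],
    [-1, -0.014, 0, 0, 0],
    [-1, -0.022, 0, 0, 0],
    [-1, -0.03, 0, 0, 0],
    [-1, -0.038, 0, 0, 0],
    [-1, -0.045, 0, 0, 0],
    [-1, -0.045, 0, 0, 0],
    [-1, -0.045, 0, 0.006, 0],
    [-1, -0.045, 0, 0.03, 0],
    [-1, -0.045, 0, 0.06, 0]
  ]
}}

```text
clock: 6.3
tcp_pos: [0.4933, 0.3115, 0.1293]
orientation: [-1.193, 1.224, 1.193]
contact_force: [-0.3, -0.7, 0.5]
grip_width: 0.0003
```

```bash
python3 look.py b2 scene top
```

```text
6.3 [0.49333255 0.3115463  0.12929862] [-0.33971454 -0.650189    0.47534685] 0.0002618347206876266
scene 0.75 (array([368.6, 265.1]), array([124.4,  51.9]), 39.1, [[304.0, 246.0], [336.79998779296875, 205.6999969482422], [433.20001220703125, 284.20001220703125], [400.5, 324.5]])
scene 0.67 (array([482.1, 313.8]), array([ 55.5, 132.8]), 89.4, [[415.29998779296875, 286.70001220703125], [548.2000122070312, 285.29998779296875], [548.7999877929688, 340.79998779296875], [415.8999938964844, 342.29998779296875]])
stencil 0.77 [0.3698 0.268  0.0615]
stencil 0.66 [0.4829 0.3124 0.0615]
stencil_end 0.91 [0.4086 0.3067 0.0615]
stencil_end 0.63 [0.4116 0.319  0.0615]
stencil 0.61 [0.4783 0.3211 0.0615]
stencil_end 0.79 [0.4081 0.3103 0.0615]
```

View pics/b2scene.png

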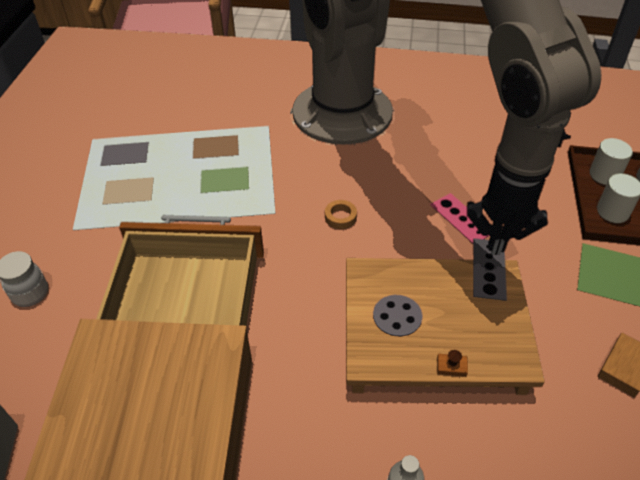

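The strip is flat and sticks out about 45 mm. Now I'll open the jaws and move over the overhanging end.

Call:
{"fn": "play_rows", "kwargs": {
  "plan": [
    [1, 0, 0, 0, 0],
    [1, -0.03, 0.001, 0, 0],
    [1, -0.063, 0.002, 0, 0],
    [1, -0.063, 0.002, 0, 0],
    [1, -0.063, 0.002, -0.01, 0],
    [1, -0.063, 0.002, -0.03, 0],
    [1, -0.063, 0.002, -0.03, 0]
  ]
}}

```text
clock: 7.4
tcp_pos: [0.4311, 0.313, 0.0972]
orientation: [-1.193, 1.225, 1.192]
contact_force: [0.1, -0.1, -0.5]
grip_width: 0.0854
```

```bash
python3 look.py b3 scene top; python3 -c "
import cv2
a=cv2.imread('pics/b3scene.png')[170:320,400:560];cv2.imwrite('pics/b3s.png',cv2.resize(a,None,fx=4,fy=4))
a=cv2.imread('pics/b3top.png')[160:310,130:290];cv2.imwrite('pics/b3t.png',cv2.resize(a,None,fx=4,fy=4))"
```

```text
7.4 [0.43114823 0.3129614  0.0972474 ] [ 0.05200691 -0.08502443 -0.47769289] 0.08539911818538874
scene 0.62 (array([481.1, 313.8]), array([ 55.5, 135.2]), 89.4, [[413.20001220703125, 286.79998779296875], [548.4000244140625, 285.29998779296875], [549.0, 340.79998779296875], [413.79998779296875, 342.29998779296875]])
scene 0.57 (array([361.6, 241.9]), array([99.1, 45.8]), 19.3, [[307.29998779296875, 247.10000610351562], [322.3999938964844, 203.89999389648438], [415.8999938964844, 236.60000610351562], [400.79998779296875, 279.79998779296875]])
stencil 0.59 [0.365  0.2714 0.0615]
stencil 0.56 [0.4815 0.3141 0.0615]
stencil_end 0.67 [0.4072 0.3071 0.0615]
stencil_end 0.63 [0.4112 0.314  0.0615]
top 0.69 (array([500.6, 313.9]), array([86.8, 54.9]), 1.2, [[456.6000061035156, 340.5], [457.79998779296875, 285.5], [544.5999755859375, 287.29998779296875], [543.5, 342.20001220703125]])
top 0.65 (array([312.8, 259.8]), array([125.3,  45.2]), 41.6, [[250.89999389648438, 235.10000610351562], [280.8999938964844, 201.3000030517578], [374.6000061035156, 284.5], [344.6000061035156, 318.29998779296875]])
stencil 0.87 [0.4818 0.3209 0.0615]
stencil 0.76 [0.3043 0.2627 0.0615]
stencil_end 0.92 [0.3517 0.309  0.0615]
stencil_end 0.86 [0.4154 0.3124 0.0615]
```

View pics/b3s.png

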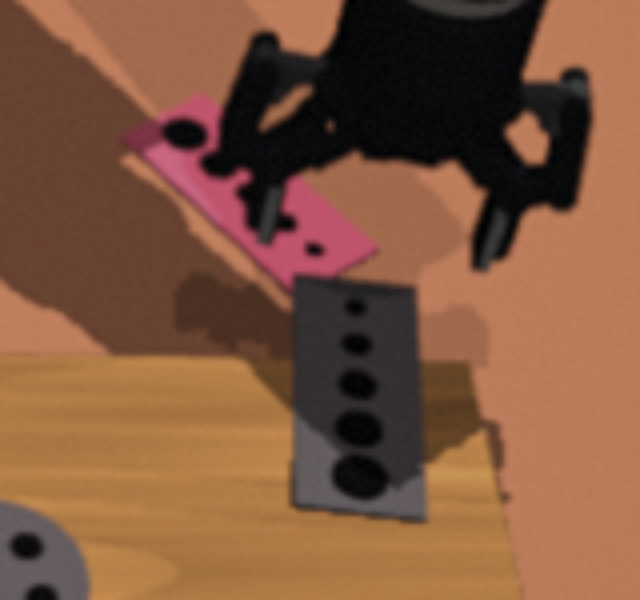

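View pics/b3t.png

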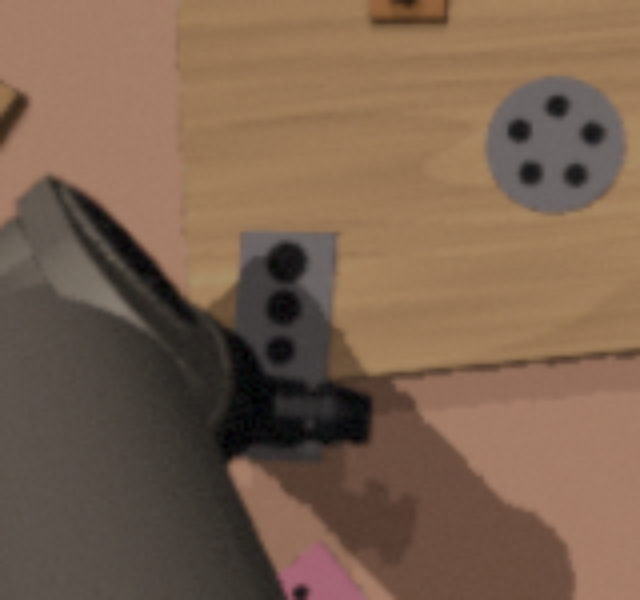

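The fingers straddle the overhanging end and clear the riser edge. I'll lower them and close.

Call:
{"fn": "play_rows", "kwargs": {
  "plan": [
    [1, 0, 0, -0.015, 0],
    [1, 0, 0, -0.03, 0],
    [1, 0, 0, -0.039, 0],
    [1, 0, 0, -0.039, 0],
    [0.6, 0, 0, -0.039, 0],
    [0.4, 0, 0, -0.039, 0],
    [-1, 0, 0, -0.039, 0],
    [-1, 0, 0, -0.039, 0],
    [-1, 0, 0, -0.039, 0],
    [-1, 0, 0, -0.039, 0]
  ],
  "force": 60
}}

```text
clock: 8.8
tcp_pos: [0.4319, 0.3148, 0.0614]
orientation: [-1.192, 1.219, 1.192]
contact_force: [-0.8, -1.0, 5.4]
grip_width: 0.0524
```

```bash
python3 look.py b4 scene ; python3 -c "
import cv2
a=cv2.imread('pics/b4scene.png')[170:320,400:560];cv2.imwrite('pics/b4s.png',cv2.resize(a,None,fx=4,fy=4))"
```

```text
8.8 [0.43193109 0.31478965 0.06138842] [-0.79059435 -0.95558802  5.3553264 ] 0.05243653609623915
scene 0.9 (array([481.4, 313.9]), array([ 55.8, 133.7]), 89.4, [[414.29998779296875, 286.70001220703125], [548.0, 285.29998779296875], [548.5, 341.1000061035156], [414.8999938964844, 342.6000061035156]])
scene 0.65 (array([353.2, 251.4]), array([84.5, 49.4]), 36.9, [[304.6000061035156, 245.8000030517578], [334.20001220703125, 206.3000030517578], [401.79998779296875, 257.0], [372.1000061035156, 296.5]])
stencil 0.75 [0.4845 0.3151 0.0615]
stencil 0.22 [0.6027 0.1626 0.0615]
stencil_end 0.87 [0.4066 0.3091 0.0615]
```

View pics/b4s.png

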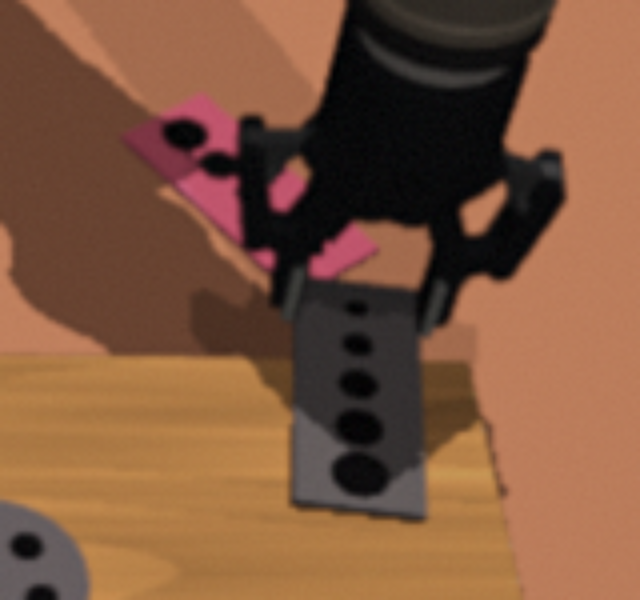

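Call:
{"fn": "play_rows", "kwargs": {
  "plan": [
    [-1, 0, 0, 0.001, 0],
    [-1, 0, 0, 0.003, 0],
    [-1, 0, 0, 0.006, 0],
    [-1, 0, 0, 0.008, 0],
    [-1, 0, 0, 0.008, 0]
  ]
}}

```text
clock: 9.5
tcp_pos: [0.4316, 0.3144, 0.069]
orientation: [-1.192, 1.22, 1.192]
contact_force: [-0.1, 0.0, -0.8]
grip_width: 0.0522
```

```bash
python3 look.py b5 scene ; python3 -c "
import cv2
a=cv2.imread('pics/b5scene.png')[170:320,400:560];cv2.imwrite('pics/b5s.png',cv2.resize(a,None,fx=4,fy=4))"
```

```text
9.5 [0.43157568 0.31443291 0.06902921] [-0.10124281  0.01196422 -0.79088655] 0.05222550631248151
scene 0.59 (array([359.6, 257. ]), array([99.9, 50.7]), 39.1, [[304.8999938964844, 245.1999969482422], [336.8999938964844, 205.8000030517578], [414.3999938964844, 268.8999938964844], [382.3999938964844, 308.20001220703125]])
stencil 0.95 [0.3643 0.2712 0.0615]
stencil_end 0.87 [0.4119 0.3184 0.0615]
stencil_end 0.81 [0.4062 0.3036 0.0615]
```

View pics/b5s.png

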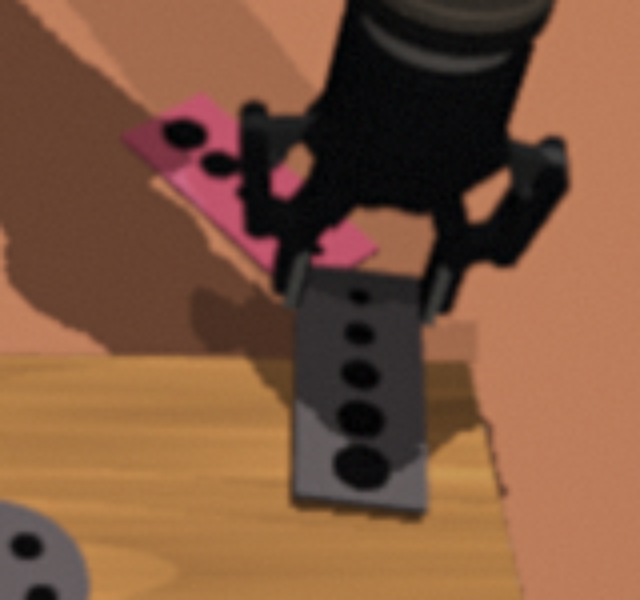

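It's held, and both ends came up. I'll lift it and check the droop.

Call:
{"fn": "play_rows", "kwargs": {
  "plan": [
    [-1, 0, 0, 0.01, 0],
    [-1, 0, 0, 0.025, 0],
    [-1, 0, 0, 0.045, 0],
    [-1, 0, 0, 0.065, 0],
    [-1, 0, 0, 0.085, 0],
    [-1, 0, 0, 0.1, 0],
    [-1, 0, 0, 0.1, 0]
  ],
  "force": 80
}}

```text
clock: 10.4
tcp_pos: [0.4327, 0.3154, 0.1714]
orientation: [-1.192, 1.215, 1.191]
contact_force: [0.3, -1.0, 0.0]
grip_width: 0.051
```

```bash
cat > tilt.py <<'E'
import sys
from m import *
p=r.grab_frame("scene");o=r.get_obs();print(o["tcp_pos"],o["grip_width"],o["contact_force"])
R=cv2.Rodrigues(o["orientation"])[0]
for q in r.outline_of(p,"strip")[:3]:
    m=cv2.erode(q["mask"].astype(np.uint8),np.ones((3,3)))
    ys,xs=np.nonzero(m);
    if len(xs)<30: continue
    W=bydepth(p,np.c_[xs,ys]);k=abs(W[:,2]-np.median(W[:,2]))<.04;W=W[k]
    c=np.median(W,0);A=np.c_[W[:,:2]-c[:2],np.ones(len(W))]
    for _ in range(3):
        s=np.linalg.lstsq(A,W[:,2],rcond=None)[0];g=abs(W[:,2]-A@s)<.004;A,W=A[g],W[g]
    print(q["conf"],"centre",c.round(4),"slopes",s[:2].round(3),"x",np.percentile(W[:,0],[1,99]).round(4),"y",np.percentile(W[:,1],[1,99]).round(4),len(W))
    print("rect",rect(p,q["mask"],c[2]))
cv2.imwrite(f"pics/{sys.argv[1]}.png",p["pixels"])
E
python3 tilt.py c1
```

```text
[0.43202265 0.31484272 0.16999651] 0.05139960143648329 [-0.6704259  -0.05957785 -0.0939151 ]
0.97 centre [0.4902 0.3137 0.172 ] slopes [ 0.002 -0.003] x [0.4206 0.5464] y [0.2877 0.339 ] 1867
rect (array([483.4, 313.7]), array([ 57.5, 133.9]), 90.0, [[416.3999938964844, 285.0], [550.2999877929688, 284.8999938964844], [550.4000244140625, 342.3999938964844], [416.3999938964844, 342.5]])
0.66 centre [0.3097 0.2751 0.0034] slopes [ 0.009 -0.011] x [0.253  0.3666] y [0.2229 0.3191] 1121
rect (array([309.1, 275.1]), array([133.9,  59.5]), 41.3, [[239.10000610351562, 253.3000030517578], [278.3999938964844, 208.60000610351562], [379.0, 297.0], [339.70001220703125, 341.70001220703125]])
```

View pics/c1.png

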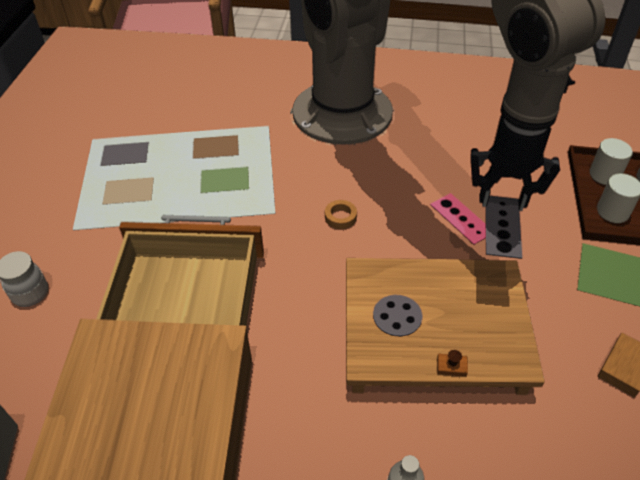

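Strip held flat (slope about 0) with its top at z 0.172. I'll carry it over the drawer.

Call:
{"fn": "play_rows", "kwargs": {
  "plan": [
    [-1, 0.003, -0.012, 0, 0],
    [-1, 0.009, -0.035, 0, 0.01],
    [-1, 0.016, -0.065, 0, 0.02],
    [-1, 0.023, -0.1, 0, 0.03],
    [-1, 0.031, -0.135, 0, 0.04],
    [-1, 0.039, -0.17, 0, 0.05],
    [-1, 0.047, -0.205, 0, 0.06],
    [-1, 0.055, -0.235, 0, 0.07],
    [-1, 0.06, -0.255, 0, 0.08],
    [-1, 0.062, -0.265, 0, 0.094]
  ]
}}

```text
clock: 11.5
tcp_pos: [0.4929, 0.0456, 0.1678]
orientation: [-1.259, 1.179, 1.26]
contact_force: [1.0, 0.6, 0.1]
grip_width: 0.051
```

Call:
{"fn": "play_rows", "kwargs": {
  "plan": [
    [-1, 0.003, -0.012, 0, 0],
    [-1, 0.008, -0.035, 0, 0],
    [-1, 0.015, -0.065, 0, 0],
    [-1, 0.023, -0.1, 0, 0],
    [-1, 0.031, -0.135, 0, 0],
    [-1, 0.039, -0.17, 0, 0],
    [-1, 0.046, -0.205, 0, 0],
    [-1, 0.052, -0.235, 0, 0],
    [-1, 0.058, -0.25, 0, 0],
    [-1, 0.058, -0.2565, 0, 0]
  ]
}}

```text
clock: 12.5
tcp_pos: [0.5515, -0.2086, 0.1683]
orientation: [-1.26, 1.176, 1.26]
contact_force: [0.3, 0.5, -0.1]
grip_width: 0.0513
```

Call:
{"fn": "play_rows", "kwargs": {
  "plan": [
    [-1, 0, 0, 0, 0],
    [-1, 0, 0, 0, 0]
  ]
}}

```text
clock: 12.7
tcp_pos: [0.5514, -0.2052, 0.1685]
orientation: [-1.262, 1.173, 1.264]
contact_force: [0.1, -0.4, -0.8]
grip_width: 0.0518
```

```bash
python3 tilt.py d1
```

```text
[ 0.55148263 -0.20505838  0.16859351] 0.05150963253712482 [-0.17980367 -0.14418206 -0.746675  ]
0.93 centre [ 0.6077 -0.2013  0.1686] slopes [-0.009  0.003] x [0.5396 0.6644] y [-0.2276 -0.1731] 2016
rect (array([ 601.1, -201.7]), array([133.9,  56.9]), 5.4, [[531.7999877929688, -179.8000030517578], [537.2000122070312, -236.39999389648438], [670.5, -223.6999969482422], [665.0999755859375, -167.10000610351562]])
0.77 centre [0.3112 0.2772 0.0034] slopes [ 0.006 -0.008] x [0.2547 0.3623] y [0.2249 0.3273] 1105
rect (array([308. , 275.4]), array([130.8,  58.5]), 43.4, [[240.39999389648438, 251.6999969482422], [280.5, 209.3000030517578], [375.6000061035156, 299.1000061035156], [335.3999938964844, 341.6000061035156]])
```

View pics/d1.png

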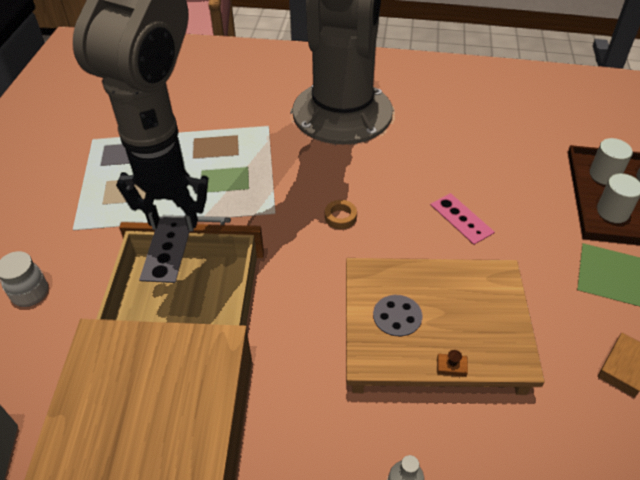

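The strip is aligned over the opening with about 24 mm of clearance to the chest. I'll lower it.

Call:
{"fn": "play_rows", "kwargs": {
  "plan": [
    [-1, 0, 0, -0.015, 0],
    [-1, 0, 0, -0.04, 0],
    [-1, 0, 0, -0.065, 0],
    [-1, 0, 0, -0.085, 0],
    [-1, 0, 0, -0.1, 0],
    [-1, 0, 0, -0.115, 0],
    [-1, 0, 0, -0.125, 0],
    [-1, 0, 0, -0.13, 0],
    [-1, 0, 0, -0.133, 0],
    [-1, 0, 0, -0.133, 0]
  ]
}}

```text
clock: 13.8
tcp_pos: [0.5517, -0.2072, 0.0359]
orientation: [-1.262, 1.175, 1.261]
contact_force: [-1.1, -0.3, -0.7]
grip_width: 0.0514
```

```bash
python3 tilt.py d2;python3 -c "
import cv2
a=cv2.imread('pics/d2.png')[170:340,80:290];cv2.imwrite('pics/d2s.png',cv2.resize(a,None,fx=3.5,fy=3.5))"
```

```text
[ 0.5519175  -0.20723464  0.03624979] 0.05120406789230038 [ 0.37860623  0.69420164 -0.27306789]
0.77 centre [ 0.5986 -0.2042  0.036 ] slopes [-0.003  0.005] x [0.5418 0.6472] y [-0.229  -0.1763] 1407
rect (array([ 592.9, -204. ]), array([115.6,  56.1]), 5.2, [[532.7999877929688, -181.3000030517578], [537.9000244140625, -237.1999969482422], [653.0, -226.6999969482422], [647.9000244140625, -170.8000030517578]])
0.76 centre [0.3117 0.2777 0.0035] slopes [ 0.006 -0.008] x [0.2539 0.3663] y [0.2247 0.3289] 1151
rect (array([308.4, 275.7]), array([133.2,  59.3]), 42.3, [[239.1999969482422, 252.8000030517578], [279.1000061035156, 208.89999389648438], [377.6000061035156, 298.6000061035156], [337.70001220703125, 342.3999938964844]])
```

View pics/d2s.png

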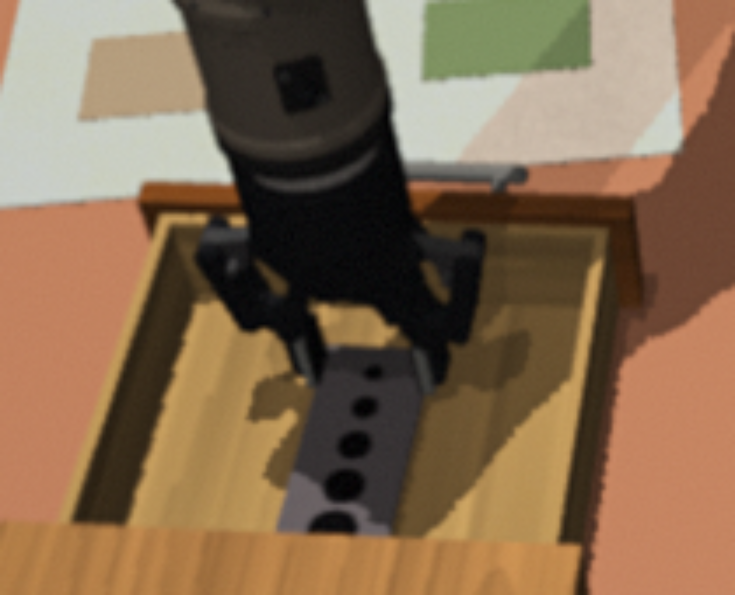

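Call:
{"fn": "play_rows", "kwargs": {
  "plan": [
    [-1, 0, 0, -0.002, 0],
    [-1, 0, 0, -0.004, 0],
    [-1, 0, 0, -0.005, 0],
    [-1, 0, 0, -0.006, 0],
    [-1, 0, 0, -0.006, 0]
  ]
}}

```text
clock: 14.4
tcp_pos: [0.5514, -0.2071, 0.0296]
orientation: [-1.261, 1.175, 1.262]
contact_force: [-0.1, -0.4, -0.6]
grip_width: 0.0513
```

Call:
{"fn": "play_rows", "kwargs": {
  "plan": [
    [-1, 0, 0, -0.001, 0],
    [-1, 0, 0, -0.002, 0],
    [-1, 0, 0, -0.003, 0],
    [-1, 0, 0, -0.003, 0]
  ]
}}

```text
clock: 14.8
tcp_pos: [0.5519, -0.2071, 0.0271]
orientation: [-1.262, 1.174, 1.261]
contact_force: [-1.2, 0.9, 3.5]
grip_width: 0.0516
```

The tips have touched the floor, with the strip only a few mm above it. I'll release and retreat.

Call:
{"fn": "play_rows", "kwargs": {
  "plan": [
    [0.35, 0, 0, 0, 0],
    [0.5, 0, 0, 0, 0],
    [0.7, 0, 0, 0, 0],
    [0.8, 0, 0, 0, 0],
    [0.8, 0, 0, 0.01, 0],
    [0.8, 0, 0, 0.03, 0],
    [0.8, 0, 0, 0.06, 0],
    [0.8, 0, 0, 0.1, 0],
    [0.8, 0, 0, 0.14, 0],
    [0.8, 0, 0, 0.14, 0]
  ]
}}

```text
clock: 15.8
tcp_pos: [0.555, -0.2085, 0.1734]
orientation: [-1.268, 1.169, 1.252]
contact_force: [0.5, -0.7, 0.0]
grip_width: 0.0768
```

```bash
python3 tilt.py d3
```

```text
[ 0.55350146 -0.20784357  0.17057222] 0.07650432242596836 [-0.21655511 -0.05743687 -0.42178451]
0.96 centre [0.3125 0.2779 0.0035] slopes [ 0.011 -0.011] x [0.2547 0.3637] y [0.2268 0.3291] 1005
rect (array([308.5, 276.5]), array([130.3,  54.2]), 41.1, [[241.60000610351562, 254.10000610351562], [277.20001220703125, 213.3000030517578], [375.3999938964844, 298.8999938964844], [339.79998779296875, 339.70001220703125]])
0.9 centre [ 0.5916 -0.2037  0.0248] slopes [-0.003  0.008] x [0.5387 0.6412] y [-0.2292 -0.1779] 1359
rect (array([ 590.2, -204.3]), array([110.6,  56. ]), 3.7, [[533.2000122070312, -180.0], [536.7999877929688, -235.89999389648438], [647.2000122070312, -228.6999969482422], [643.5999755859375, -172.8000030517578]])
```

View pics/d3.png

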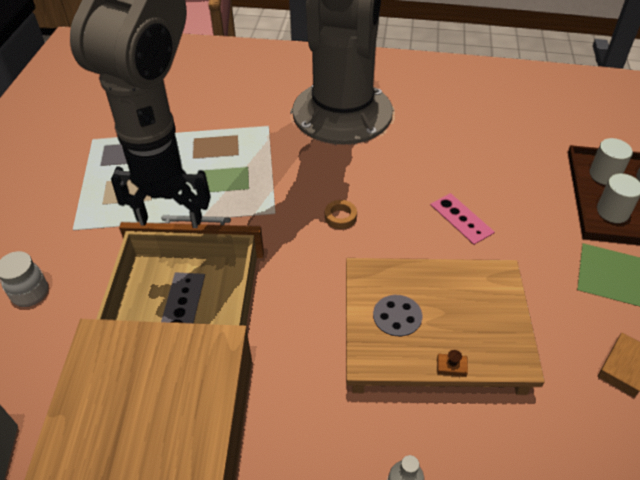

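The strip lies flat on the drawer floor (top z 0.025, slope under 0.01). I'll move in front of the handle with the fingers shut.

Call:
{"fn": "play_rows", "kwargs": {
  "plan": [
    [-1, -0.02, 0, 0, 0],
    [-1, -0.05, -0.005, 0, 0],
    [-1, -0.085, -0.008, 0, 0],
    [-1, -0.12, -0.012, 0, 0],
    [-1, -0.145, -0.012, 0, 0],
    [-1, -0.154, -0.012, 0, 0],
    [-1, -0.154, -0.012, -0.03, 0],
    [-1, -0.154, -0.012, -0.07, 0],
    [-1, -0.154, -0.012, -0.11, 0],
    [-1, -0.154, -0.012, -0.11, 0]
  ]
}}

```text
clock: 16.9
tcp_pos: [0.3945, -0.2173, 0.0525]
orientation: [-1.255, 1.178, 1.271]
contact_force: [-0.4, 0.3, 0.6]
grip_width: 0.0001
```

```bash
python3 look.py e1 scene top | grep -v '^s'; python3 -c "
import cv2
a=cv2.imread('pics/e1top.png')[150:300,360:520];cv2.imwrite('pics/e1t.png',cv2.resize(a,None,fx=4,fy=4))"
```

```text
16.9 [ 0.39453024 -0.21729168  0.05248463] [-0.37217185  0.27961063  0.63994703] 9.752694887131544e-05
top 0.96 (array([307.6, 264. ]), array([122.5,  53.5]), 41.0, [[243.89999389648438, 243.89999389648438], [279.0, 203.60000610351562], [371.3999938964844, 284.0], [336.29998779296875, 324.3999938964844]])
top 0.81 (array([ 590.7, -194.6]), array([125.7,  55.6]), 4.1, [[526.0, -171.3000030517578], [530.0, -226.8000030517578], [655.4000244140625, -217.89999389648438], [651.4000244140625, -162.39999389648438]])
```

View pics/e1scene.png

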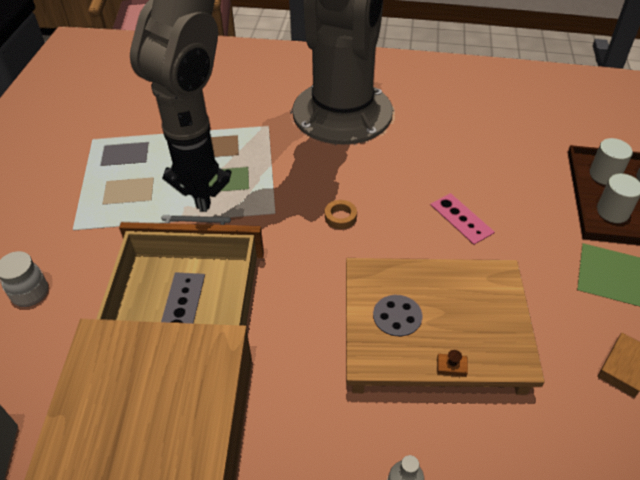

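View pics/e1t.png

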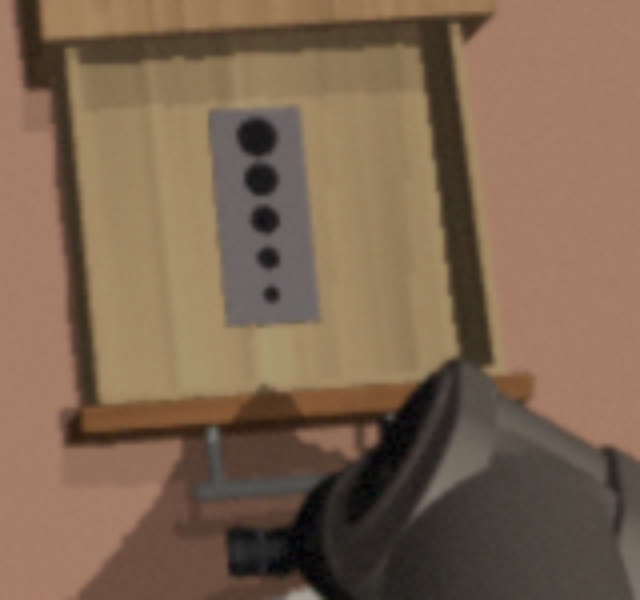

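The strip is well inside, and the shut fingers are in front of the bar. I'll push along the chest's x axis.

Call:
{"fn": "play_rows", "kwargs": {
  "plan": [
    [-1, 0.008, 0.001, 0, 0],
    [-1, 0.018, 0.002, 0, 0],
    [-1, 0.028, 0.003, 0, 0],
    [-1, 0.04, 0.004, 0, 0],
    [-1, 0.054, 0.005, 0, 0],
    [-1, 0.068, 0.006, 0, 0],
    [-1, 0.082, 0.008, 0, 0],
    [-1, 0.094, 0.009, 0, 0],
    [-1, 0.102, 0.01, 0, 0],
    [-1, 0.106, 0.01, 0, 0]
  ]
}}

```text
clock: 18.3
tcp_pos: [0.5047, -0.2088, 0.0568]
orientation: [-1.262, 1.174, 1.262]
contact_force: [-0.8, 0.6, 1.1]
grip_width: -0.0
```

Call:
{"fn": "play_rows", "kwargs": {
  "plan": [
    [-1, 0.008, 0.001, 0, 0],
    [-1, 0.018, 0.002, 0, 0],
    [-1, 0.03, 0.003, 0, 0],
    [-1, 0.042, 0.004, 0, 0],
    [-1, 0.054, 0.005, 0, 0],
    [-1, 0.066, 0.006, 0, 0],
    [-1, 0.076, 0.007, 0, 0],
    [-1, 0.084, 0.008, 0, 0],
    [-1, 0.09, 0.009, 0, 0],
    [-1, 0.092, 0.009, 0, 0]
  ]
}}

```text
clock: 19.3
tcp_pos: [0.5964, -0.2001, 0.0569]
orientation: [-1.262, 1.174, 1.261]
contact_force: [-1.6, 0.9, -0.2]
grip_width: -0.0001
```

```bash
python3 look.py f1 scene top | head -1; python3 -c "
import cv2
a=cv2.imread('pics/f1top.png')[20:280,340:520];cv2.imwrite('pics/f1t.png',cv2.resize(a,None,fx=2.3,fy=2.3))"
```

```text
19.3 [ 0.59639918 -0.20005807  0.05689821] [-1.63206988  0.88392708 -0.15652634] -8.141901900180829e-05
```

View pics/f1t.png

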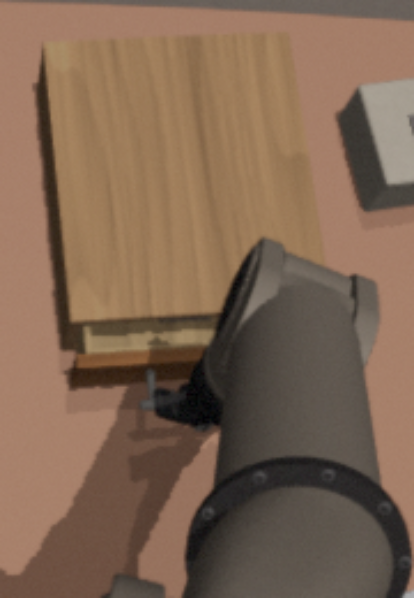

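Some 25 mm is left. I'll continue slowly until it stops.

Call:
{"fn": "play_rows", "kwargs": {
  "plan": [
    [-1, 0.004, 0, 0, 0],
    [-1, 0.009, 0.001, 0, 0],
    [-1, 0.014, 0.001, 0, 0],
    [-1, 0.018, 0.002, 0, 0],
    [-1, 0.02, 0.002, 0, 0],
    [-1, 0.022, 0.002, 0, 0],
    [-1, 0.022, 0.002, 0, 0]
  ]
}}

```text
clock: 20.4
tcp_pos: [0.6179, -0.1979, 0.0568]
orientation: [-1.262, 1.174, 1.261]
contact_force: [-0.5, -1.7, 0.6]
grip_width: -0.0001
```

Call:
{"fn": "play_rows", "kwargs": {
  "plan": [
    [-1, 0.002, 0, 0, 0],
    [-1, 0.004, 0, 0, 0],
    [-1, 0.006, 0, 0, 0],
    [-1, 0.008, 0.001, 0, 0],
    [-1, 0.008, 0.001, 0, 0]
  ]
}}

```text
clock: 20.9
tcp_pos: [0.6255, -0.1975, 0.0568]
orientation: [-1.261, 1.175, 1.261]
contact_force: [-1.3, -0.8, 0.2]
grip_width: 0.0
```

Call:
{"fn": "play_rows", "kwargs": {
  "plan": [
    [-1, 0.002, 0, 0, 0],
    [-1, 0.003, 0, 0, 0],
    [-1, 0.004, 0, 0, 0],
    [-1, 0.004, 0, 0, 0]
  ]
}}

```text
clock: 21.3
tcp_pos: [0.6257, -0.1976, 0.0564]
orientation: [-1.256, 1.18, 1.267]
contact_force: [-12.5, 0.1, 8.9]
grip_width: 0.0001
```

```bash
python3 look.py f2 top | head -1; python3 -c "
import cv2
a=cv2.imread('pics/f2top.png')[140:200,360:450];cv2.imwrite('pics/f2t.png',cv2.resize(a,None,fx=7,fy=7))"
```

```text
21.3 [ 0.62572817 -0.19759522  0.05644234] [-12.54110088   0.11005519   8.85818839] 0.00011156622643901155
```

View pics/f2t.png

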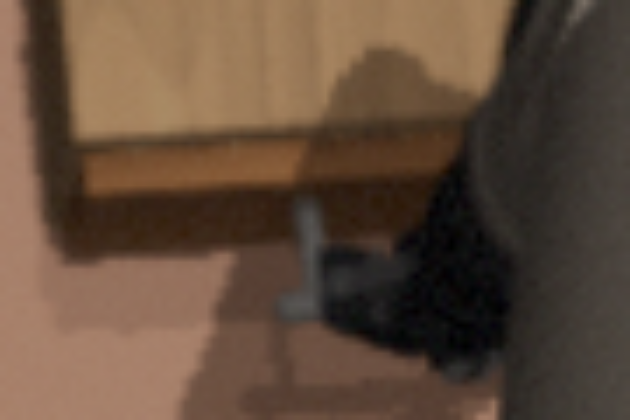

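A 12 N stop. I'll back off and check.

Call:
{"fn": "play_rows", "kwargs": {
  "plan": [
    [-1, -0.01, -0.001, 0, 0],
    [-1, -0.03, -0.003, 0, 0],
    [-1, -0.06, -0.006, 0, 0],
    [-1, -0.09, -0.008, 0.02, 0],
    [-1, -0.11, -0.01, 0.06, 0],
    [-1, -0.13, -0.01, 0.1, 0],
    [-1, -0.15, 0.03, 0.14, 0],
    [-1, -0.15, 0.07, 0.16, 0],
    [-1, -0.15, 0.11, 0.16, 0],
    [-1, -0.15, 0.15, 0.16, 0]
  ]
}}

```text
clock: 22.5
tcp_pos: [0.4805, -0.0451, 0.2187]
orientation: [-1.263, 1.17, 1.258]
contact_force: [-0.3, -0.1, -0.1]
grip_width: -0.0002
```

```bash
cat > d.py <<'E'
from m import *
for n in("scene","top"):
    p=r.grab_frame(n);cv2.imwrite(f"pics/g_{n}.png",p["pixels"])
    uv=np.stack(np.meshgrid(np.arange(640),np.arange(480)),-1).reshape(-1,2)
    z=p["z_map"]
    X,Y,Z=np.moveaxis(bydepth(p,uv).reshape(480,640,3),-1,0)
    for name,zz,t,b in (("chest",.1,.006,(.55,1.2,-.5,-.0)),("front",.086,.006,(.55,.75,-.45,-.02)),("handle",.066,.006,(.55,.75,-.45,-.02))):
        m=(abs(Z-zz)<t)&(X>b[0])&(X<b[1])&(Y>b[2])&(Y<b[3])&(z>0)
        if m.sum()<30: print(name,"none");continue
        print(n,name,rect(p,m,zz),np.median(Z[m]))
    for l in("disc","stamp"):
        for q in r.outline_of(p,l)[:1]: print(l,rect(p,q["mask"],.063 if l=="disc" else .08)[0])
E
python3 d.py;python3 -c "
import cv2
a=cv2.imread('pics/g_top.png')[20:220,340:500];cv2.imwrite('pics/g_t.png',cv2.resize(a,None,fx=3,fy=3))"
```

```text
scene chest (array([ 818.3, -181.7]), array([255.3, 262.2]), 5.7, [[678.4000244140625, -63.900001525878906], [704.2000122070312, -324.79998779296875], [958.2000122070312, -299.6000061035156], [932.4000244140625, -38.70000076293945]]) 0.09970689720254429
scene front (array([ 683.8, -227.2]), array([  5.7, 133.7]), 5.9, [[674.0999755859375, -161.0], [687.7999877929688, -294.0], [693.5, -293.3999938964844], [679.7999877929688, -160.39999389648438]]) 0.08702975781581335
scene handle (array([ 651.4, -197.1]), array([ 25.7, 129.7]), 5.8, [[632.2000122070312, -133.89999389648438], [645.2000122070312, -262.8999938964844], [670.7000122070312, -260.3999938964844], [657.7000122070312, -131.39999389648438]]) 0.06554982228911262
disc [ 650.9 -198. ]
stamp [689.1 250.1]
top chest (array([ 842.1, -178.7]), array([308.6, 262. ]), 5.4, [[676.0999755859375, -62.900001525878906], [700.9000244140625, -323.79998779296875], [1008.0999755859375, -294.5], [983.2999877929688, -33.599998474121094]]) 0.09988393767302038
top front (array([ 684.7, -193.4]), array([ 19.5, 255.5]), 5.3, [[663.2000122070312, -67.0999984741211], [686.7000122070312, -321.5], [706.0999755859375, -319.70001220703125], [682.7000122070312, -65.30000305175781]]) 0.0872688857339147
top handle (array([ 658.6, -228.9]), array([39.4, 57.5]), 6.6, [[635.7000122070312, -202.60000610351562], [642.2999877929688, -259.79998779296875], [681.5, -255.1999969482422], [674.7999877929688, -198.10000610351562]]) 0.0662702003439168
disc [598.9 163.9]
stamp [682.  249.4]
```

View pics/g_t.png

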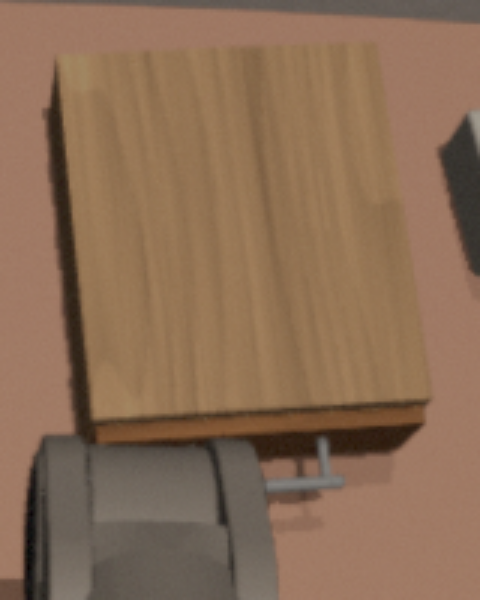

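View pics/g_scene.png

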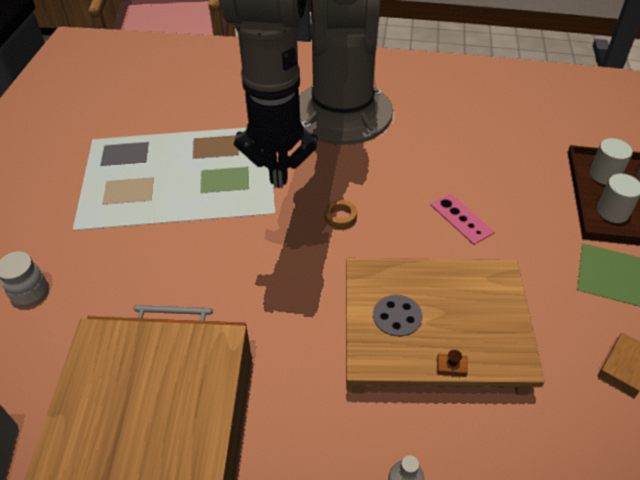

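The drawer front stands about 14 mm proud of the chest. About 15 mm is expected when it is shut, so this agrees with the hard stop. The robot is clear, and the disc and stamp haven't moved. Handing in.

```bash
python3 -c "
from bench import r
o=r.get_obs();print(o['clock'],abs(o['qvel']).max(),o['contact_force']);print(r.hand_in())"
```

```text
22.8 0.011914831650127725 [-0.59598534  0.25400146  0.27165225]
the job is handed in; nothing more can be done
None
```

The long grey stencil is in the drawer, the drawer is shut, and I handed the job in at about 22.8 s. No verdict is reported at hand-in.

I slid the stencil about 105 mm with the closed fingertips until it stuck out about 45 mm past the riser's near edge. I then gripped it by that end, carried it level and lowered it until the fingertips touched the drawer's floor. After releasing it there, I pushed the drawer shut by its handle.

**Last checks:**
- **Stencil:** before closing, it lay flat on the drawer's floor (slope under 0.01, top at z of about 0.025 m). It was well inside the walls. It can't be seen now that the drawer is shut.
- **Drawer:** it met a hard stop at about 12 N. Its front stands about 14 mm proud of the chest, where about 15 mm is expected when shut.
- **Round stencil and stamp:** both are within about 2–3 mm of where they were.
- **Robot:** it is clear of everything.

**Disagreements:**
- The two cameras differed by about 4 mm in x.
- The grip read about 52 mm on the 55 mm wide stencil, but the grip held and the stencil stayed level.
- In the last scene picture, the network took the drawer's handle for the round stencil. The top view and the picture itself show it in place.

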